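# Load a toner bottle into the bench shaker and latch its gate

## Task

Load the square toner bottle into the bench shaker for mixing: lift the latch bar out of its catch with the thumb lever and swing the gate wide open, slide the bottle upright through the gateway under the hold-down lips until it stands fully home on the carriage floor, then swing the gate shut so that the latch bar drops into its catch. Do not tip the bottle over, and leave the other things on the bench where they are.

Things in the scene. Friction and masses are not known exactly. Their poses are not given: they have to be found in the camera images.
- shaker: Bench bottle shaker, fixed: grey base 196 x 180 mm, 35 high, an aluminium bay on it, a grey motor column behind (top z 151). Origin on the worktop under the middle of the bay; -x points out of the front of the bay, y to the left seen from in front. Sizes below are mm in this frame: 112 wide between side panels at y -56 and +56 (top z 218), back buffer at x 52, front posts at x -62.
- bay_floor (a point): Where the bottle's underside goes: middle of the bay's rubber floor, shaker (0, 0, 50), axes as the shaker's. The floor reaches from x -61 to 52; in front of it a lip slopes down to x -75, z 40.
- lip_slot (a point): Middle of the slot between the two hold-down lips over the bay, shaker (20, 0, 218), axes as the shaker's. Lips: z 215 to 218, x -22 to 62, inner edges at y -42 and +42. The slot is open to the front, the top and (above z 151) the back: the bottle comes in from the front only, its cap and the fingers passing along the slot.
- gate (a joint): Gate angle, rad: 0 shut, grows as its free right end swings out to the front (clockwise from above), stop at 2.1, clear of the gateway from 1.5. Turns easily, stays where it is left. Leaf: dark steel frame with bars, 6 thick, from 6 to 145 from the hinge axis, z 56 to 190, top rail z 172 to 190; a rubber buffer at z 110 stands 11 in from the leaf's middle.
- gate_hinge (a point): Point on the gate's vertical hinge axis, left of the gateway, shaker (-69, 79, 150). It turns with the gate: -y points from the hinge along the middle of the leaf to its free end, -x out of its outer face.
- latch_bar (a joint): Latch bar angle, rad: 0 level (in its catch when the gate is shut), grows as the head rises, stop at 0.6. Steel bar on the gate's outer face (to 14 out from the leaf's middle), 16 high; its spindle, square to the leaf, is 112 from the hinge at z 150; the head ends 56 beyond it, the tail 48 before it. Falls back by its own weight when let go (under 2 N at the lever).
- thumb_lever (a point): Middle of the thumb lever: a round steel stub, 12 diameter, on the bar's tail, standing straight out from the gate's outer face, 44 from the spindle on the hinge side (68 from the hinge axis), at z 150. This point is 38 out from the leaf's middle; the stub is free from 14 to 60 out, then a black button 20 diameter, 7 thick. It moves with the bar, -x axis outwards; pressing it down raises the head.
- catch_crest (a point): Top of the hooked catch on the right front post, shaker (-89, -83, 153), 11 above the lower edge of the bar's head at rest: the head clears it from 0.3 rad (thumb lever 13 lower). Its ramp slopes down to the front, out to x -117, z 130: as the gate is pushed shut (a few N) the head rides up the ramp and drops behind the hook by itself, if nothing holds the bar.
- bottle: Closed yellow plastic toner bottle, square with rounded corners, 100 x 100 mm, 192 high, 0.3 to 0.5 kg. Origin at the middle of its underside, z up, x and y square to its sides. Sides upright to 150, then shoulders sloping in to a round neck and brown cap, 50 to 52 diameter, from 168 to 192, to be gripped from above.
- cleaner_can: Bystander: white and red aerosol can standing up, 60 diameter, 177 high; origin at the middle of its underside.
- dust_brush: Bystander: flat brush with a wooden handle lying on the bench, 197 long, 40 wide, 11 high; origin at the middle of its underside, lying along its y axis.
- screwdriver_red: Bystander: screwdriver with red handle lying on the bench, 159 long, 28 high; origin at the middle of its underside, lying along its y axis.
- chip_box: Bystander: small open card box with chips standing in it, 57 x 90, 82 high; origin at the middle of its underside.
Not all that is in view belongs to the job. Leave any turquoise look-alike of the bottle alone.

How it is judged:
On the way, in this order (a step that is already met when the one before it is completed fails the run):
1. the latch bar is lifted out of its catch with the gate still shut (value of joint latch_bar above 0.2 rad and value of joint gate below 0.12 rad).
2. the gate is swung open (value of joint gate above 1.1 rad), for 0.1 s.
3. the bottle stands upright in the bay, let go, the gate still open (x of bottle in the frame of bay_floor between -0.016 and 0.01 m and y of bottle in the frame of bay_floor between -0.012 and 0.012 m and z of bottle in the frame of bay_floor between -0.005 and 0.006 m and angle between bottle's own z axis and vertical below 0.08 rad and contact force between the fingers and bottle below 0.1 N and value of joint gate above 0.3 rad), for 0.1 s.
At the end, for the whole second after the job is handed in: The bottle stands upright (within 0.08 rad) and at rest on the carriage floor, its middle within 12 mm of the floor's middle across the bay and from 16 mm in front of to 10 mm behind it; the gate is shut (under 0.05 rad) and the latch bar has dropped into its catch (under 0.08 rad) (x of bottle in the frame of bay_floor between -0.016 and 0.01 m and y of bottle in the frame of bay_floor between -0.012 and 0.012 m and z of bottle in the frame of bay_floor between -0.005 and 0.006 m and angle between bottle's own z axis and vertical below 0.08 rad and value of joint gate below 0.05 rad and value of joint latch_bar below 0.08 rad and linear speed of bottle below 0.02 m/s); the robot touches nothing.
It fails at once if the bottle is tipped more than 35 degrees (angle between bottle's own z axis and vertical above 0.61 rad).
It fails at once if the aerosol can is moved more than 30 mm (distance of cleaner_can from where it was at the start of the episode above 0.03 m).
It fails at once if the brush is moved more than 30 mm (distance of dust_brush from where it was at the start of the episode above 0.03 m).
It fails at once if the screwdriver is moved more than 30 mm (distance of screwdriver_red from where it was at the start of the episode above 0.03 m).
It fails at once if the box of chips is moved more than 30 mm (distance of chip_box from where it was at the start of the episode above 0.03 m).
It also fails if it takes over 67 s, if anything falls off the work surface, if the arm or the gripper's body presses on something with over 40 N, if the wrist force passes 120 N, or if a joint passes its speed limit or range.

## Robot

A 6-joint arm with a two-finger parallel gripper is mounted at the origin on a cart in front of the work surface, level with it; the furniture and walls round the work are solid. World frame = base frame: x ahead of the robot, y to its left, z up, the work surface at z = 0. Lengths are in m, angles in rad, forces in N, time in s.
With the tool pointing down it reaches from about 0.3 to 0.875 m from the base axis. Payload 6.4 kg.
Tool frame: the origin (TCP) lies at the very end of the fingers, on their centre line; the grasp point (between the pads) lies 19 mm behind it; z points along the fingers, y is the line along which they close (so a half turn about z gives the same grasp; the last joint's range is limited). The gripper opens to 85 mm and grips with 20 to 120 N. Pads are 22 mm wide; open, the fingers measure 114 mm over their backs; the gripper's body (76 mm by 85 mm) begins 54 mm behind the grasp point. The pads swing forward as they close: fully open they stand 13 mm farther back than shut.
Start: joints at [-1.551, 0.181, 1.607, -0, 1.354, -0.206], TCP at [0.129, -0.56, 0.231] pointing down, gripper open.
Joint ranges: [-2.99, 2.99], [-0.89, 2.07], [0.3, 2.58], [-1.14, 4.28], [0, 2.63], [-3.12, 3.12]. Speed limits (rad/s): [2.57, 2.57, 3.01, 3.14, 3.14, 3.14].

## Interface

Orientations are given as a unit quaternion [w, x, y, z].
In Python, from bench import ctrl gives the robot as it stands.
- The arm moves only by the tool jog_arm, never from a script. Its argument "series" is a list that holds one entry, the list of rows, each a list of 7 numbers: the shift along the tool's x, y, z in mm, then the turn, a rotation vector about the tool's x, y, z in rad, then the finger opening in mm, from 0 to 85.4. In form: [[[tx, ty, tz, rx, ry, rz, gripper], ...]]. A call has exactly 10 rows; each row shifts and turns the commanded pose from where the row before left it, along the tool's axes as they then stand; what a row does not reach is not made up. A row lasts 1/10 s, in which the tool goes at most 50 mm and 8.59 degrees, less where a joint would pass 70% of its speed; a pose out of reach is approached as far as the arm can. A call with a gripper value outside its range is refused whole. The fingers move at their own pace and stop on an object; the grip force is fixed at half the most. Time passes only in rows, so rows that do not move let the fingers close, or fill a call up. It gives the time, the measured TCP pose, the force, the opening and the grip force at its end, in the units of the state.
- ctrl.get_obs(): the state, without advancing time (a new reading comes with each control period).
- ctrl.camera(name): name is "scene" or "top"; returns a dict with "frame" (480x640x3 uint8, blue, green, red), "z_map" (480x640 float32, m along the optical axis (not along the pixel's ray), 0 where there is no reading), "fx", "fy", "cx", "cy" (pixels), "xyz" and "rotation" of the camera in the world. Camera axes: x right, y down, z forward; pixel columns grow to the right and rows downward; lengths in m; the calibration is good to about 2 mm. A picture is of the moment at which its call begins.
- ctrl.hand_in(): hands the job in; it is judged then, once.
The state is a dict: "time_s": time; "q": joint angles; "dq": joint speeds; "joint_efforts": joint torques, N m; "eef_pos": TCP position; "eef_rot": TCP orientation; "wrist_force": force on the tool from outside, world axes, zero at the start; "torque": the same for the moment, N m; "opening": opening from 0.0 (shut) to 1.0 (fully open); "grasp_force": force on a finger pad.
Only numpy, scipy, OpenCV 4.12 (cv2) and the standard library are available. Lean on these libraries where they do the work, as an engineer would, in place of code of your own. Each camera call takes 0.05 s, during which the arm holds its last target. There are 200 camera calls.

## Working session

There is one attempt and no reset: what is moved stays moved. The work goes in short steps, Python scripts to look and compute and a tool call to move; the robot and the scene stay as the last step left them, time stands still between calls to the robot, and variables do not carry over. Pictures are saved under pics/ and viewed, at most 10 in all, crops included, and the job is handed in when it is done.

Besides the shell and the picture viewer there is one more tool, called after "Emit:" by a JSON object that holds its "method" and its "body". jog_arm: Moves the arm, as the interface text tells. Its arguments: {"type":"object","properties":{"series":{"type":"array"}},"required":["series"]}

```bash
mkdir -p pics
cat > h.py <<'E'
import numpy as np, cv2
from bench import ctrl
from scipy.spatial.transform import Rotation as R
def cam(n):
    c=ctrl.camera(n); z=c["z_map"]; v,u=np.mgrid[:480,:640]
    p=np.stack([(u-c["cx"])/c["fx"]*z,(v-c["cy"])/c["fy"]*z,z],-1)
    r=np.array(c["rotation"]); 
    if r.size==4: r=R.from_quat(np.roll(r.ravel(),-1)).as_matrix()
    return c, p@r.reshape(3,3).T+np.array(c["xyz"])
E
python3 - <<'E'
from h import *
for n in("scene","top"):
    c,P=cam(n); cv2.imwrite(f"pics/{n}0.png",c["frame"]); np.save(n+"0.npy",P); print(n,c["xyz"],c["rotation"],c["fx"])
o=ctrl.get_obs(); print(o)
E
```

```text
scene [0.36527668 0.60628773 1.09743834] [ 0.03133905 -0.10423692  0.94687604 -0.30261905] 515.0024874270346
top [ 0.3493584  -0.01875654  1.25676949] [-0.05137157  0.71563071 -0.69483708  0.04934646] 434.96981460793455
{'time_s': 0.1, 'q': array([-1.55127858e+00,  1.81458167e-01,  1.60788590e+00, -1.57271821e-05,
        1.35377708e+00, -2.06280444e-01]), 'dq': array([ 0.00156264, -0.00099204, -0.00150894,  0.0006347 ,  0.00083066,
        0.00106096]), 'joint_efforts': array([ 3.86543716e-04, -4.45876729e+01, -3.52238774e+01, -3.49874608e-04,
        4.13756366e-03,  1.78310495e-05]), 'eef_pos': array([ 0.12874712, -0.55991016,  0.23048974]), 'eef_rot': array([-7.61632302e-04,  9.93633182e-01,  1.12661066e-01,  6.36182632e-05]), 'wrist_force': array([-0.19053358, -0.56800336,  1.04458716]), 'torque': array([ 0.01222556, -0.02279142,  0.01417738]), 'grasp_force': 0.0, 'opening': 1.0047544145988792}
```

View pics/scene0.png

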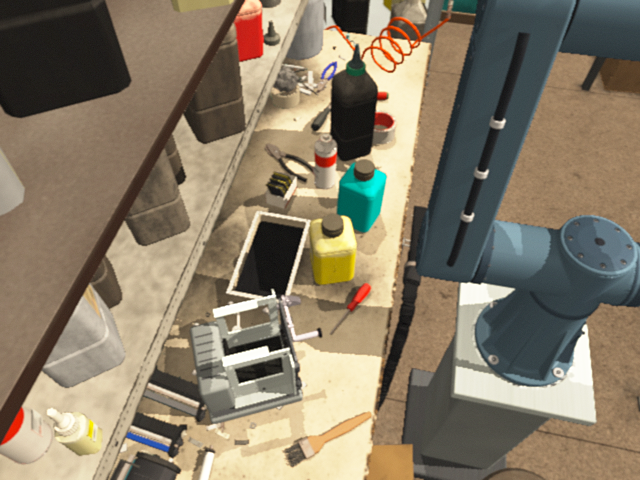

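View pics/top0.png

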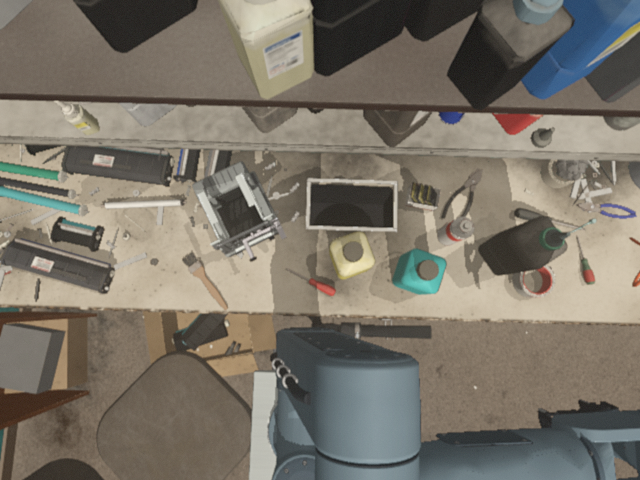

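The top view shows the shaker at about (235,210) with its gate toward the lower right, the yellow bottle's cap at (352,252), the screwdriver at (315,283) and the brush at (205,280). The turquoise look-alike is at (420,270).

Run:
```python
from h import *
P=np.load("top0.npy");S=np.load("scene0.npy")
c=cv2.imread("pics/top0.png"); a=cv2.resize(c[150:300,180:380],(800,600),interpolation=cv2.INTER_CUBIC); cv2.imwrite("pics/crop0.png",a)
def show(n,m):
    q=P[m]; print(n,len(q),q.mean(0).round(4),q.min(0).round(3),q.max(0).round(3))
box=np.zeros((480,640),bool);box[155:265,185:290]=1
z=P[...,2]
for lo,hi in((.21,.225),(.18,.195)):
    m=box&(z>lo)&(z<hi);show((lo,hi),m)
    q=P[m][:,:2].astype(np.float32); print(cv2.minAreaRect(q)); print(cv2.boxPoints(cv2.minAreaRect(q)).round(4).tolist())
b2=np.zeros((480,640),bool);b2[225:290,320:385]=1
m=b2&(z>.18);show("cap",m)
m=b2&(z>.14)&(z<.185);show("sh",m)
m=b2&(z>.1);print(cv2.minAreaRect(P[m][:,:2].astype(np.float32)))
# scene fits
m=(S[...,2]>.186)&(S[...,2]<.2)&(abs(S[...,0]-.5)<.1)&(abs(S[...,1]+.02)<.06);print("capS",S[m].mean(0),m.sum())
for n,(u,v) in dict(can=(455,230),box=(423,195),red=(322,287),brush=(210,283),tray=(350,182),tray2=(350,227),shelf=(100,100),shelf2=(400,100)).items(): print(n,P[v,u].round(3))
```

```text
(0.21, 0.225) 566 [0.5821 0.2143 0.2192] [0.49  0.127 0.21 ] [0.654 0.289 0.224]
((0.5723041892051697, 0.20847877860069275), (0.12341892719268799, 0.12035445868968964), 28.012083053588867)
[[0.4896000027656555, 0.23260000348091125], [0.5461000204086304, 0.12639999389648438], [0.6549999713897705, 0.1843000054359436], [0.5985000133514404, 0.2906000018119812]]
(0.18, 0.195) 239 [0.5053 0.1872 0.1888] [0.468 0.105 0.18 ] [0.557 0.253 0.195]
((0.5307121872901917, 0.18715937435626984), (0.05570795387029648, 0.16944271326065063), 28.923492431640625)
[[0.46540001034736633, 0.24779999256134033], [0.5472999811172485, 0.09950000047683716], [0.5960999727249146, 0.1264999955892563], [0.5141000151634216, 0.27480000257492065]]
cap 348 [ 0.4646 -0.0918  0.2528] [ 0.349 -0.123  0.18 ] [ 0.497 -0.019  1.257]
sh 1110 [ 0.469  -0.0963  0.1534] [ 0.414 -0.155  0.14 ] [ 0.53  -0.041  0.183]
((0.44947606325149536, -0.0653519332408905), (0.11196811497211456, 0.1903727948665619), 34.5804443359375)
capS [ 0.47372548 -0.07611606  0.19094201] 48
can [ 0.538 -0.361  0.153]
box [ 0.645 -0.295  0.084]
red [ 0.386 -0.024  0.025]
brush [0.388 0.296 0.009]
tray [ 0.7   -0.098 -0.001]
tray2 [ 0.563 -0.101  0.003]
shelf [0.584 0.258 0.753]
shelf2 [ 0.588 -0.107  0.768]
```

View pics/crop0.png

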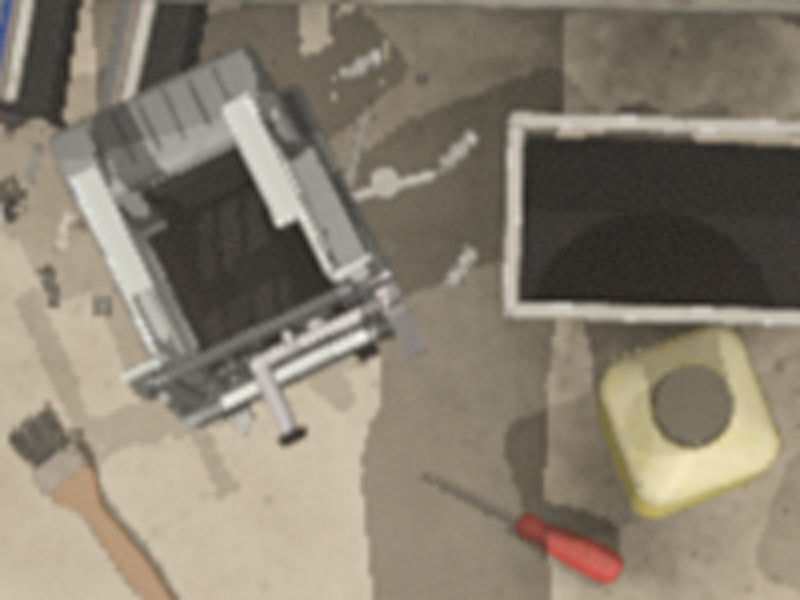

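Run:
```python
from h import *
T=np.load("top0.npy").reshape(-1,3);S=np.load("scene0.npy").reshape(-1,3)
a=np.radians(28); 
def loc(P,a,o): 
    d=P[:,:2]-o; return np.c_[d[:,0]*np.cos(a)+d[:,1]*np.sin(a),-d[:,0]*np.sin(a)+d[:,1]*np.cos(a),P[:,2]]
o=np.array([.5723,.2085])
for n,P in(("T",T),("S",S)):
    L=loc(P,a,o); near=(abs(L[:,0])<.2)&(abs(L[:,1])<.15)
    print(n)
    m=near&(abs(L[:,2]-.218)<.006)
    print(" top z",np.median(L[m,2]))
    for s in(1,-1):
        k=m&(s*L[:,1]>.03)&(abs(L[:,0])<.07)
        print(" panel",s,k.sum(),np.percentile(L[k,0],[1,99]).round(4),np.percentile(L[k,1],[1,50,99]).round(4), 'slope',np.polyfit(L[k,0],L[k,1],1).round(4))
        k2=k&(L[:,0]>-.01); print("   lipzone y",np.percentile(L[k2,1],[1,99]).round(4))
    k=near&(abs(L[:,2]-.190)<.004)&(abs(L[:,0]+.07)<.015)
    print(" rail",k.sum(),np.percentile(L[k,0],[2,50,98]).round(4),np.percentile(L[k,1],[2,98]).round(4),np.polyfit(L[k,1],L[k,0],1).round(4))
    k=near&(L[:,0]<-.09)&(L[:,0]>-.145)&(L[:,2]>.13)&(L[:,2]<.17)&(abs(L[:,1]-.01)<.03)
    if k.sum(): print(" lever",k.sum(),np.percentile(L[k,0],[2,50,98]).round(4),np.percentile(L[k,1],[2,50,98]).round(4),np.percentile(L[k,2],[50,95]).round(4))
    b=(abs(P[:,0]-.47)<.09)&(abs(P[:,1]+.08)<.1)
    k=b&(abs(P[:,2]-.192)<.006)
    (cx,cy),r=cv2.minEnclosingCircle(P[k][:,:2].astype(np.float32)); print(" cap",k.sum(),cx,cy,r,np.median(P[k],0).round(4))
    k=b&(P[:,2]>.12)&(P[:,2]<.158); q=P[k][:,:2].astype(np.float32); print(" body",k.sum(),cv2.minAreaRect(q), q.mean(0))
```

```text
T
 top z 0.21934902786098665
 panel 1 284 [-0.0581  0.0593] [0.042  0.052  0.0601] slope [-0.0469  0.052 ]
   lipzone y [0.042  0.0594]
 panel -1 273 [-0.0581  0.0594] [-0.06   -0.052  -0.0423] slope [ 0.041  -0.0523]
   lipzone y [-0.0599 -0.0423]
 rail 180 [-0.0737 -0.0702 -0.062 ] [-0.0746  0.0816] [-0.0024 -0.0695]
 lever 96 [-0.1371 -0.1181 -0.0912] [0.0026 0.0104 0.0182] [0.1564 0.1619]
 cap 310 0.47214657068252563 -0.09672434628009796 0.024919211864471436 [ 0.4717 -0.0967  0.192 ]
 body 922 ((0.47217893600463867, -0.09760945290327072), (0.10027211904525757, 0.0999169796705246), 21.313844680786133) [ 0.4694873  -0.09559353]
S
 top z 0.21884360816157727
 panel 1 566 [-0.0575  0.0596] [0.0413 0.0536 0.0605] slope [-0.0451  0.0531]
   lipzone y [0.0414 0.0603]
 panel -1 440 [-0.0582  0.0598] [-0.0613 -0.0527 -0.0418] slope [ 0.0494 -0.0525]
   lipzone y [-0.0617 -0.0414]
 rail 246 [-0.073  -0.0695 -0.0587] [-0.0622  0.0845] [ 0.0041 -0.069 ]
 lever 153 [-0.1359 -0.1158 -0.0911] [0.0061 0.0129 0.0194] [0.1563 0.1614]
 cap 332 0.4737296402454376 -0.09672093391418457 0.025768814608454704 [ 0.4742 -0.0956  0.1921]
 body 1115 ((0.47328439354896545, -0.09830352663993835), (0.10020522773265839, 0.10396382957696915), 22.007089614868164) [ 0.46972114 -0.07595021]
```

```bash
cat >> h.py <<'E'
A=np.radians(28); O=np.array([.5725,.2085])
def w(x,y): return O+np.array([x*np.cos(A)-y*np.sin(A),x*np.sin(A)+y*np.cos(A)])
def gp(out,along,th):  # gate frame point -> shaker xy ; out = distance outwards, along = from hinge
    c,s=np.cos(th),np.sin(th); x,y=-out,-along
    return w(-.069+c*x+s*y,.079-s*x+c*y)
def now():
    o=ctrl.get_obs(); r=np.roll(o["eef_rot"],-1); X=R.from_quat(r).as_matrix()[:,0]
    return np.array([*o["eef_pos"],np.arctan2(X[1],X[0])])
def rows(wps,g,start=None):
    """wps: list of (x,y,z,psi) -> rows, rounded, error carried along"""
    p=np.array(now() if start is None else start,float); out=[]
    for t in wps:
        t=np.array(t,float); c,s=np.cos(p[3]),np.sin(p[3]); d=t-p
        r=[round(1e3*(c*d[0]+s*d[1]),1),round(1e3*(s*d[0]-c*d[1]),1),round(-1e3*d[2],1),0,0,round(-d[3],3),g]
        p=p+[(c*r[0]+s*r[1])/1e3,(s*r[0]-c*r[1])/1e3,-r[2]/1e3,-r[5]]; out.append(r)
    for i in range(0,len(out),10): print([out[i:i+10]])
    print("end",p.round(4))
def line(a,b,n): return [np.array(a)+(np.array(b)-a)*k/n for k in range(1,n+1)]
E
python3 - <<'E'
from h import *
p=now();print(p, w(-.107,.011))
t=np.array([*w(-.107,.011),.25,A+np.pi]); rows(line(p,t,30),30)
E
```

```text
[ 0.12874712 -0.55991016  0.23048974  0.22580137] [0.47286042 0.16797897]
[[[np.float64(16.6), np.float64(-21.1), np.float64(-0.7), 0, 0, np.float64(-0.113), 30], [np.float64(18.9), np.float64(-19.0), np.float64(-0.6), 0, 0, np.float64(-0.114), 30], [np.float64(20.9), np.float64(-16.8), np.float64(-0.7), 0, 0, np.float64(-0.113), 30], [np.float64(22.7), np.float64(-14.4), np.float64(-0.6), 0, 0, np.float64(-0.114), 30], [np.float64(24.2), np.float64(-11.6), np.float64(-0.7), 0, 0, np.float64(-0.113), 30], [np.float64(25.3), np.float64(-8.9), np.float64(-0.6), 0, 0, np.float64(-0.114), 30], [np.float64(26.2), np.float64(-5.9), np.float64(-0.7), 0, 0, np.float64(-0.113), 30], [np.float64(26.7), np.float64(-2.9), np.float64(-0.6), 0, 0, np.float64(-0.114), 30], [np.float64(26.8), np.float64(0.1), np.float64(-0.7), 0, 0, np.float64(-0.113), 30], [np.float64(26.7), np.float64(3.1), np.float64(-0.6), 0, 0, np.float64(-0.114), 30]]]
[[[np.float64(26.1), np.float64(6.2), np.float64(-0.7), 0, 0, np.float64(-0.113), 30], [np.float64(25.3), np.float64(9.1), np.float64(-0.6), 0, 0, np.float64(-0
[... 898 characters left out ...]
t64(26.9), np.float64(-0.7), 0, 0, np.float64(-0.113), 30], [np.float64(-3.6), np.float64(26.6), np.float64(-0.6), 0, 0, np.float64(-0.114), 30], [np.float64(-6.6), np.float64(26.0), np.float64(-0.7), 0, 0, np.float64(-0.113), 30], [np.float64(-9.6), np.float64(25.1), np.float64(-0.6), 0, 0, np.float64(-0.114), 30], [np.float64(-12.3), np.float64(23.8), np.float64(-0.7), 0, 0, np.float64(-0.113), 30], [np.float64(-14.9), np.float64(22.3), np.float64(-0.6), 0, 0, np.float64(-0.114), 30], [np.float64(-17.4), np.float64(20.5), np.float64(-0.7), 0, 0, np.float64(-0.113), 30], [np.float64(-19.5), np.float64(18.3), np.float64(-0.6), 0, 0, np.float64(-0.113), 30]]]
end [0.4728 0.1679 0.25   3.6298]
```

Emit:
{"method": "jog_arm", "body": {"series": [[[17, -21, -0.7, 0, 0, -0.114, 30], [19, -19, -0.7, 0, 0, -0.114, 30], [21, -17, -0.7, 0, 0, -0.114, 30], [23, -14, -0.7, 0, 0, -0.114, 30], [24, -12, -0.7, 0, 0, -0.114, 30], [25, -9, -0.7, 0, 0, -0.114, 30], [26, -6, -0.7, 0, 0, -0.114, 30], [27, -3, -0.7, 0, 0, -0.114, 30], [27, 0, -0.7, 0, 0, -0.114, 30], [27, 3, -0.7, 0, 0, -0.114, 30]]]}}

```text
time_s: 1.1
eef_pos: [0.2432, -0.3153, 0.238]
eef_rot: [-0.0, 0.774, 0.633, 0.0]
wrist_force: [0.9, -1.0, 0.0]
opening: 0.354
grasp_force: 0.0
```

Emit:
{"method": "jog_arm", "body": {"series": [[[26, 6, -0.7, 0, 0, -0.114, 30], [25, 9, -0.7, 0, 0, -0.114, 30], [24, 12, -0.7, 0, 0, -0.114, 30], [23, 15, -0.7, 0, 0, -0.114, 30], [21, 17, -0.7, 0, 0, -0.114, 30], [19, 19, -0.7, 0, 0, -0.114, 30], [16, 21, -0.7, 0, 0, -0.114, 30], [14, 23, -0.7, 0, 0, -0.114, 30], [11, 24, -0.7, 0, 0, -0.114, 30], [8, 25, -0.7, 0, 0, -0.114, 30]]]}}

```text
time_s: 2.1
eef_pos: [0.3556, -0.0728, 0.2451]
eef_rot: [-0.0, 0.31, 0.951, 0.0]
wrist_force: [0.3, 1.6, -0.4]
opening: 0.351
grasp_force: 0.0
```

Emit:
{"method": "jog_arm", "body": {"series": [[[5, 26, -0.7, 0, 0, -0.114, 30], [2, 27, -0.7, 0, 0, -0.114, 30], [-1, 27, -0.7, 0, 0, -0.114, 30], [-4, 27, -0.7, 0, 0, -0.114, 30], [-7, 26, -0.7, 0, 0, -0.113, 30], [-10, 25, -0.7, 0, 0, -0.113, 30], [-12, 24, -0.7, 0, 0, -0.113, 30], [-15, 22, -0.7, 0, 0, -0.113, 30], [-17, 20, 0, 0, 0, -0.113, 30], [0, 0, 0, 0, 0, 0, 30]]]}}

```text
time_s: 3.1
eef_pos: [0.4587, 0.1465, 0.2504]
eef_rot: [-0.0, -0.194, 0.981, 0.0]
wrist_force: [-0.7, -0.2, 0.2]
opening: 0.349
grasp_force: 0.0
```

```bash
sed -i 's/round(1e3\*(c\*d\[0\]+s\*d\[1\]),1)/round(float(1e3*(c*d[0]+s*d[1])),1)/;s/round(1e3\*(s\*d\[0\]-c\*d\[1\]),1)/round(float(1e3*(s*d[0]-c*d[1])),1)/;s/round(-1e3\*d\[2\],1)/round(float(-1e3*d[2]),1)/;s/round(-d\[3\],3)/round(float(-d[3]),3)/' h.py
python3 - <<'E'
from h import *
p=now();o=ctrl.get_obs();print(p,p[3]-A+np.pi,o["q"].round(3),o["time_s"],o["opening"],R.from_quat(np.roll(o["eef_rot"],-1)).as_matrix()[:,2].round(4))
rows([[*w(-.107,.011),.25,A-np.pi]],30)
E
```

```text
[ 0.45869079  0.1464782   0.25044762 -2.75138426] -0.09848379746511249 [ 6.100e-02 -5.000e-02  1.812e+00  1.000e-03  1.380e+00 -1.900e+00] 3.1 0.3494831146241234 [-6.e-04  8.e-04 -1.e+00]
[[[-21.3, 14.5, 0.4, 0, 0, -0.098, 30]]]
end [ 0.4729  0.168   0.25   -2.6534]
```

Emit:
{"method": "jog_arm", "body": {"series": [[[-11, 7, 0, 0, 0, -0.049, 30], [-10.5, 7.5, 0, 0, 0, -0.049, 30], [0, 0, 20, 0, 0, 0, 30], [0, 0, 25, 0, 0, 0, 30], [0, 0, 25, 0, 0, 0, 30], [0, 0, 20, 0, 0, 0, 30], [0, 0, 16, 0, 0, 0, 30], [0, 0, 15, 0, 0, 0, 30], [0, 0, 0, 0, 0, 0, 30], [0, 0, 0, 0, 0, 0, 30]]]}}

```text
time_s: 4.1
eef_pos: [0.4725, 0.1662, 0.1301]
eef_rot: [-0.0, -0.239, 0.971, 0.0]
wrist_force: [0.3, -0.2, 0.2]
opening: 0.35
grasp_force: 0.0
```

Run:
```python
from h import *
p=now();o=ctrl.get_obs();print(p,o["wrist_force"].round(1))
rows([[*w(-.107,.011),.129,A-np.pi]],30)
c,P=cam("scene");cv2.imwrite("pics/s1.png",cv2.resize(c["frame"][220:430,170:450],(800,600)))
```

```text
[ 0.47246909  0.16615418  0.13006468 -2.65817843] [ 0.3 -0.2  0.2]
[[[-1.2, 1.4, 1.1, 0, 0, -0.005, 30]]]
end [ 0.4729  0.168   0.129  -2.6532]
```

View pics/s1.png

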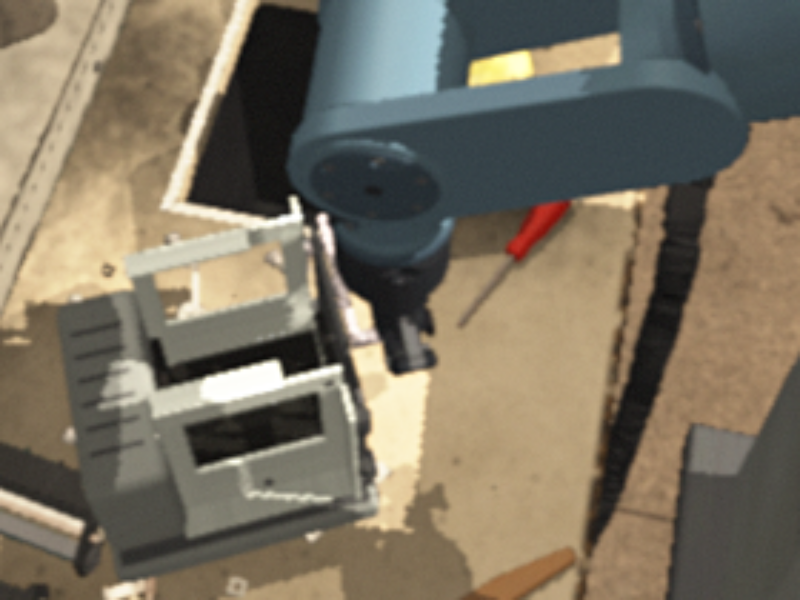

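The fingers straddle the lever at about (400,345) in the crop. I close on it.

Emit:
{"method": "jog_arm", "body": {"series": [[[-1, 1.5, 1, 0, 0, -0.005, 30], [0, 0, 0, 0, 0, 0, 5], [0, 0, 0, 0, 0, 0, 5], [0, 0, 0, 0, 0, 0, 5], [0, 0, 0, 0, 0, 0, 5], [0, -0.3, 4, 0, 0, 0, 5], [0, -0.5, 4, 0, 0, 0, 5], [0, -1, 4, 0, 0, 0, 5], [0, -1.2, 4, 0, 0, 0, 5], [0, 0, 0, 0, 0, 0, 5]]]}}

```text
time_s: 5.15
eef_pos: [0.4745, 0.1647, 0.1129]
eef_rot: [0.0, -0.242, 0.97, -0.001]
wrist_force: [1.0, -4.5, 2.7]
opening: 0.113
grasp_force: 61.3
```

Run:
```python
from h import *
p=now();o=ctrl.get_obs();print(p,o["wrist_force"].round(1),o["opening"],o["grasp_force"])
q=np.linalg.inv(np.array([[np.cos(A),-np.sin(A)],[np.sin(A),np.cos(A)]]))@(p[:2]-O);print(q)
out=-.069-q[0]; al=.079-q[1]
z=p[2]
wp=[[*gp(out,al,t),z,p[3]-t] for t in np.linspace(0,1.75,21)[1:]]
rows(wp,5)
```

```text
[ 0.47447082  0.16468018  0.11293238 -2.65357795] [ 1.  -4.5  2.7] 0.11289432427722688 61.3181734085083
[-0.10712679  0.0073313 ]
[[[6.1, 3.6, -0.0, 0, 0, 0.087, 5], [6.1, 3.6, -0.0, 0, 0, 0.088, 5], [6.2, 3.6, -0.0, 0, 0, 0.087, 5], [6.1, 3.6, -0.0, 0, 0, 0.088, 5], [6.1, 3.6, -0.0, 0, 0, 0.087, 5], [6.1, 3.6, -0.0, 0, 0, 0.088, 5], [6.1, 3.6, -0.0, 0, 0, 0.087, 5], [6.2, 3.6, -0.0, 0, 0, 0.088, 5], [6.1, 3.6, -0.0, 0, 0, 0.087, 5], [6.1, 3.6, -0.0, 0, 0, 0.088, 5]]]
[[[6.1, 3.6, -0.0, 0, 0, 0.087, 5], [6.1, 3.6, -0.0, 0, 0, 0.088, 5], [6.2, 3.6, -0.0, 0, 0, 0.087, 5], [6.1, 3.6, -0.0, 0, 0, 0.088, 5], [6.1, 3.6, -0.0, 0, 0, 0.087, 5], [6.1, 3.7, -0.0, 0, 0, 0.088, 5], [6.1, 3.6, -0.0, 0, 0, 0.087, 5], [6.2, 3.6, -0.0, 0, 0, 0.088, 5], [6.1, 3.6, -0.0, 0, 0, 0.087, 5], [6.1, 3.6, -0.0, 0, 0, 0.088, 5]]]
end [ 0.3946  0.2604  0.1129 -4.4036]
```

Emit:
{"method": "jog_arm", "body": {"series": [[[6.1, 3.6, 0, 0, 0, 0.0875, 5], [6.1, 3.6, 0, 0, 0, 0.0875, 5], [6.1, 3.6, 0, 0, 0, 0.0875, 5], [6.1, 3.6, 0, 0, 0, 0.0875, 5], [6.1, 3.6, 0, 0, 0, 0.0875, 5], [6.1, 3.6, 0, 0, 0, 0.0875, 5], [6.1, 3.6, 0, 0, 0, 0.0875, 5], [6.1, 3.6, 0, 0, 0, 0.0875, 5], [6.1, 3.6, 0, 0, 0, 0.0875, 5], [6.1, 3.6, 0, 0, 0, 0.0875, 5]]]}}

```text
time_s: 6.15
eef_pos: [0.4123, 0.1942, 0.1132]
eef_rot: [0.001, 0.194, 0.981, -0.0]
wrist_force: [0.9, -3.9, 2.0]
opening: 0.116
grasp_force: 61.7
```

Run:
```python
from h import *
p=now();o=ctrl.get_obs();print(p,o["wrist_force"].round(1),o["opening"],o["grasp_force"],o["q"].round(2), gp(.038,.072,.875))
c,P=cam("scene");cv2.imwrite("pics/s2.png",cv2.resize(c["frame"][220:430,170:450],(800,600)))
```

```text
[0.41230831 0.19420067 0.11324963 2.75054598] [ 0.9 -3.9  2. ] 0.11641389713600178 61.733551025390625 [ 0.18  0.06  2.   -0.    1.08 -1.  ] [0.41216121 0.19348255]
```

View pics/s2.png

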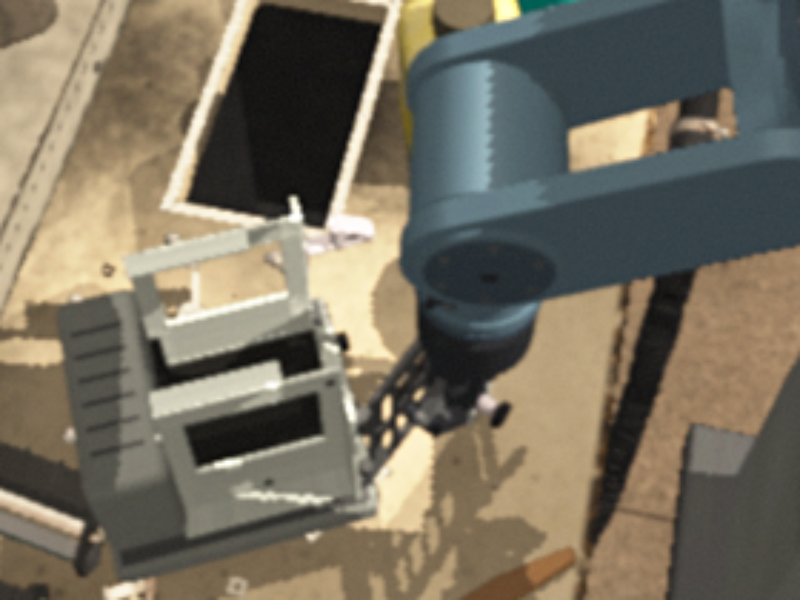

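The gate swings open with the lever still gripped: the leaf runs from (365,470) to (430,350). I continue.

Emit:
{"method": "jog_arm", "body": {"series": [[[6.1, 3.6, 0, 0, 0, 0.0875, 5], [6.1, 3.6, 0, 0, 0, 0.0875, 5], [6.1, 3.6, 0, 0, 0, 0.0875, 5], [6.1, 3.6, 0, 0, 0, 0.0875, 5], [6.1, 3.6, 0, 0, 0, 0.0875, 5], [6.1, 3.6, 0, 0, 0, 0.0875, 5], [6.1, 3.6, 0, 0, 0, 0.0875, 5], [6.1, 3.6, 0, 0, 0, 0.0875, 5], [6.1, 3.6, 0, 0, 0, 0.0875, 5], [6.1, 3.6, 0, 0, 0, 0.0875, 5]]]}}

```text
time_s: 7.2
eef_pos: [0.3961, 0.2605, 0.1134]
eef_rot: [0.002, 0.591, 0.807, 0.001]
wrist_force: [6.4, -7.0, -0.4]
opening: 0.122
grasp_force: 61.9
```

Emit:
{"method": "jog_arm", "body": {"series": [[[0, 0, 0, 0, 0, 0, 5], [0, 0, 0, 0, 0, 0, 30], [0, 0, 0, 0, 0, 0, 30], [0, 0, 0, 0, 0, 0, 30], [0, 0, -10, 0, 0, 0, 30], [0, 0, -20, 0, 0, 0, 30], [0, 0, -30, 0, 0, 0, 30], [0, 0, -35, 0, 0, 0, 60], [0, 0, -35, 0, 0, 0, 85], [0, 0, 0, 0, 0, 0, 85]]]}}

```text
time_s: 8.2
eef_pos: [0.3971, 0.2621, 0.2491]
eef_rot: [0.003, 0.59, 0.808, 0.004]
wrist_force: [0.3, -0.0, 0.0]
opening: 0.848
grasp_force: 0.0
```

Run:
```python
from h import *
p=now();o=ctrl.get_obs();print(p,o["wrist_force"].round(1),o["opening"],o["q"].round(2))
B=np.array([.4728,-.0970,.25,np.radians(21.5+90)])
p[3]=p[3]%(2*np.pi); rows(line(p,B,15)+[B]*5,85)
c,P=cam("top");np.save("t1.npy",P)
L=P.reshape(-1,3);m=(abs(L[:,2]-.188)<.005)&(L[:,0]<.53)&(L[:,0]>.33)&(L[:,1]>.15)&(L[:,1]<.35);print(m.sum(),cv2.minAreaRect(L[m][:,:2].astype(np.float32)),gp(0,.0755,1.75))
```

```text
[0.39711229 0.26209803 0.24905119 1.88048121] [ 0.3 -0.   0. ] 0.8480771832434248 [ 0.33 -0.07  1.83  0.    1.37  0.02]
[[[-24.3, -2.5, -0.1, 0, 0, -0.004, 85], [-24.4, -2.6, -0.0, 0, 0, -0.005, 85], [-24.3, -2.7, -0.1, 0, 0, -0.004, 85], [-24.3, -2.8, -0.1, 0, 0, -0.004, 85], [-24.3, -2.9, -0.0, 0, 0, -0.005, 85], [-24.3, -3.0, -0.1, 0, 0, -0.004, 85], [-24.2, -3.1, -0.0, 0, 0, -0.005, 85], [-24.3, -3.3, -0.1, 0, 0, -0.004, 85], [-24.2, -3.3, -0.1, 0, 0, -0.004, 85], [-24.2, -3.5, -0.0, 0, 0, -0.005, 85]]]
[[[-24.2, -3.5, -0.1, 0, 0, -0.004, 85], [-24.2, -3.7, -0.1, 0, 0, -0.004, 85], [-24.2, -3.7, -0.0, 0, 0, -0.005, 85], [-24.2, -3.9, -0.1, 0, 0, -0.004, 85], [-24.1, -4.0, -0.0, 0, 0, -0.005, 85], [-0.0, 0.0, -0.0, 0, 0, 0.0, 85], [-0.0, 0.0, -0.0, 0, 0, 0.0, 85], [-0.0, 0.0, -0.0, 0, 0, 0.0, 85], [-0.0, 0.0, -0.0, 0, 0, 0.0, 85], [-0.0, 0.0, -0.0, 0, 0, 0.0, 85]]]
end [ 0.4728 -0.097   0.25    1.9465]
182 ((0.41540393233299255, 0.22959232330322266), (0.16557738184928894, 0.024829410016536713), 9.8175630569458) [0.40257541 0.22286417]
```

Emit:
{"method": "jog_arm", "body": {"series": [[[-24, -2.5, 0, 0, 0, -0.0045, 85], [-24.5, -2.5, 0, 0, 0, -0.0045, 85], [-24.3, -2.7, 0, 0, 0, -0.0045, 85], [-24.3, -2.8, 0, 0, 0, -0.0045, 85], [-24.3, -2.9, 0, 0, 0, -0.0045, 85], [-24.3, -3, 0, 0, 0, -0.0045, 85], [-24.2, -3.1, 0, 0, 0, -0.0045, 85], [-24.3, -3.3, 0, 0, 0, -0.0045, 85], [-24.2, -3.3, 0, 0, 0, -0.0045, 85], [-24.2, -3.5, 0, 0, 0, -0.0045, 85]]]}}

```text
time_s: 9.25
eef_pos: [0.444, 0.021, 0.2418]
eef_rot: [-0.001, 0.571, 0.821, -0.0]
wrist_force: [0.8, 0.0, -0.6]
opening: 1.002
grasp_force: 0.0
```

Emit:
{"method": "jog_arm", "body": {"series": [[[-24.2, -3.5, 0, 0, 0, -0.0045, 85], [-24.2, -3.7, 0, 0, 0, -0.0045, 85], [-24.2, -3.7, 0, 0, 0, -0.0045, 85], [-24.2, -3.9, 0, 0, 0, -0.0045, 85], [-24.1, -4, 0, 0, 0, -0.0045, 85], [0, 0, 0, 0, 0, 0, 85], [0, 0, 0, 0, 0, 0, 85], [0, 0, 0, 0, 0, 0, 85], [0, 0, 0, 0, 0, 0, 85], [0, 0, 0, 0, 0, 0, 85]]]}}

```text
time_s: 10.25
eef_pos: [0.47, -0.0972, 0.2429]
eef_rot: [-0.0, 0.562, 0.827, 0.0]
wrist_force: [0.0, 0.4, -0.2]
opening: 0.996
grasp_force: 0.0
```

Run:
```python
from h import *
p=now();o=ctrl.get_obs();print(p,R.from_quat(np.roll(o["eef_rot"],-1)).as_matrix()[:,2].round(4))
rows([np.array([.4728,-.0970,.25,np.radians(111.5)])],85)
c,P=cam("top");np.save("t1.npy",P)
L=P.reshape(-1,3);m=(abs(L[:,2]-.188)<.005)&(L[:,0]<.53)&(L[:,0]>.33)&(L[:,1]>.15)&(L[:,1]<.35)
x=L[m][:,:2];h=w(-.069,.079);d=x-h; print(m.sum(),h,"gate",((A-np.pi/2-np.arctan2(*np.median(d[np.hypot(*d.T)>.05],0)[::-1]))%(2*np.pi)))
cv2.imwrite("pics/t1.png",cv2.resize(c["frame"][150:330,180:420],(800,600)))
```

```text
[ 0.46999335 -0.09721058  0.24288315  1.94848668] [-0.e+00  1.e-04 -1.e+00]
[[[-0.8, 2.7, -7.1, 0, 0, 0.002, 85]]]
end [ 0.4728 -0.097   0.25    1.9465]
187 [0.47448836 0.24585932] gate 1.773211371947282
```

View pics/t1.png

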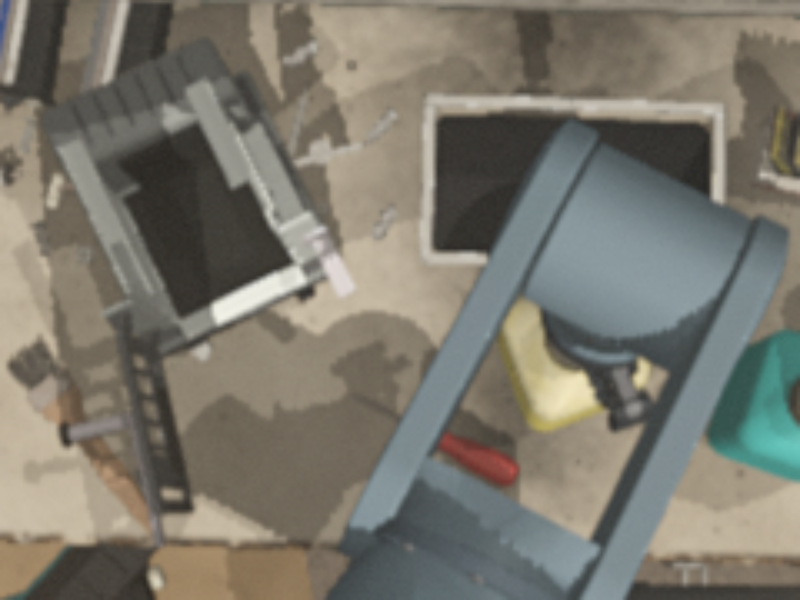

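The gate stands wide open (about 1.77 rad) and the gripper is over the bottle's cap at about (620,380). I descend and grip.

Emit:
{"method": "jog_arm", "body": {"series": [[[-0.8, 2.7, 10, 0, 0, 0.002, 85], [0, 0, 20, 0, 0, 0, 85], [0, 0, 20, 0, 0, 0, 85], [0, 0, 15, 0, 0, 0, 85], [0, 0, 8.5, 0, 0, 0, 85], [0, 0, 0, 0, 0, 0, 85], [0, 0, 0, 0, 0, 0, 40], [0, 0, 0, 0, 0, 0, 40], [0, 0, 0, 0, 0, 0, 40], [0, 0, 0, 0, 0, 0, 40]]]}}

```text
time_s: 11.3
eef_pos: [0.4739, -0.0979, 0.171]
eef_rot: [0.001, 0.563, 0.826, 0.0]
wrist_force: [0.6, 1.6, 4.9]
opening: 0.562
grasp_force: 59.9
```

Emit:
{"method": "jog_arm", "body": {"series": [[[0, 0, 0, 0, 0, 0, 40], [0, 0, 0, 0, 0, 0, 40], [0, 0, -5, 0, 0, 0, 40], [0, 0, -10, 0, 0, 0, 40], [0, 0, -15, 0, 0, 0, 40], [0, 0, -15, 0, 0, 0, 40], [0, 0, -12, 0, 0, 0, 40], [0, 0, 0, 0, 0, 0, 40], [0, 0, 0, 0, 0, 0, 40], [0, 0, 0, 0, 0, 0, 40]]]}}

```text
time_s: 12.3
eef_pos: [0.4723, -0.0975, 0.2255]
eef_rot: [-0.001, 0.563, 0.826, -0.0]
wrist_force: [0.2, -0.0, -5.1]
opening: 0.557
grasp_force: 61.5
```

Run:
```python
from h import *
p=now();o=ctrl.get_obs();print(p,o["wrist_force"],o["grasp_force"],o["opening"],R.from_quat(np.roll(o["eef_rot"],-1)).as_matrix()[:,2].round(4))
P=cam("scene")[1].reshape(-1,3)
b=(abs(P[:,0]-.47)<.08)&(abs(P[:,1]+.097)<.075)
for z in np.arange(.04,.16,.02):
    k=b&(abs(P[:,2]-z)<.006); print(z.round(2),k.sum(),np.percentile(P[k],[2,98],0).round(3).tolist() if k.sum() else '')
```

```text
[ 0.47232005 -0.09747452  0.22549737  1.94529414] [ 0.21741896 -0.02328399 -5.1475718 ] 61.48947655710799 0.5567971093123847 [-1.5e-03  7.0e-04 -1.0e+00]
0.04 0 
0.06 36 [[0.415, -0.08, 0.059], [0.506, -0.041, 0.066]]
0.08 127 [[0.413, -0.097, 0.074], [0.522, -0.04, 0.086]]
0.1 118 [[0.413, -0.094, 0.095], [0.521, -0.04, 0.106]]
0.12 122 [[0.412, -0.088, 0.114], [0.52, -0.04, 0.126]]
0.14 132 [[0.414, -0.092, 0.134], [0.522, -0.039, 0.145]]
```

Run:
```python
from h import *
p=now(); B=np.array([*w(-.19,0),.2255,A+np.pi/2]); rows(line(p,B,14)+[B]*6,40)
```

```text
[[[16.2, 1.2, -0.0, 0, 0, -0.008, 40], [16.1, 1.3, -0.0, 0, 0, -0.008, 40], [16.2, 1.4, -0.0, 0, 0, -0.008, 40], [16.1, 1.6, -0.0, 0, 0, -0.009, 40], [16.2, 1.7, -0.0, 0, 0, -0.008, 40], [16.1, 1.8, -0.0, 0, 0, -0.008, 40], [16.1, 2.0, -0.0, 0, 0, -0.008, 40], [16.1, 2.1, -0.1, 0, 0, -0.008, 40], [16.0, 2.2, 0.0, 0, 0, -0.008, 40], [16.1, 2.3, 0.0, 0, 0, -0.009, 40]]]
[[[16.0, 2.5, 0.0, 0, 0, -0.008, 40], [16.0, 2.6, 0.0, 0, 0, -0.008, 40], [16.0, 2.8, 0.0, 0, 0, -0.008, 40], [16.0, 2.9, 0.0, 0, 0, -0.008, 40], [-0.0, -0.0, 0.0, 0, 0, -0.0, 40], [-0.0, -0.0, 0.0, 0, 0, -0.0, 40], [-0.0, -0.0, 0.0, 0, 0, -0.0, 40], [-0.0, -0.0, 0.0, 0, 0, -0.0, 40], [-0.0, -0.0, 0.0, 0, 0, -0.0, 40], [-0.0, -0.0, 0.0, 0, 0, -0.0, 40]]]
end [0.4048 0.1193 0.2255 2.0593]
```

Emit:
{"method": "jog_arm", "body": {"series": [[[16, 1.2, 0, 0, 0, -0.008, 40], [16, 1.3, 0, 0, 0, -0.008, 40], [16, 1.4, 0, 0, 0, -0.008, 40], [16, 1.6, 0, 0, 0, -0.008, 40], [16, 1.7, 0, 0, 0, -0.008, 40], [16, 1.8, 0, 0, 0, -0.008, 40], [16, 2, 0, 0, 0, -0.008, 40], [16, 2.1, 0, 0, 0, -0.008, 40], [16, 2.2, 0, 0, 0, -0.008, 40], [16, 2.3, 0, 0, 0, -0.008, 40]]]}}

```text
time_s: 13.35
eef_pos: [0.4245, 0.0575, 0.2265]
eef_rot: [0.0, 0.529, 0.849, 0.0]
wrist_force: [0.3, 0.7, -3.3]
opening: 0.559
grasp_force: 61.4
```

Emit:
{"method": "jog_arm", "body": {"series": [[[16, 2.5, 0, 0, 0, -0.008, 40], [16, 2.6, 0, 0, 0, -0.008, 40], [16, 2.8, 0, 0, 0, -0.008, 40], [16, 2.9, 0, 0, 0, -0.008, 40], [0, 0, 0, 0, 0, 0, 40], [0, 0, 0, 0, 0, 0, 40], [0, 0, 0, 0, 0, 0, 40], [0, 0, 0, 0, 0, 0, 40], [0, 0, 0, 0, 0, 0, 40], [0, 0, 0, 0, 0, 0, 40]]]}}

```text
time_s: 14.35
eef_pos: [0.4062, 0.1177, 0.2264]
eef_rot: [0.0, 0.516, 0.856, -0.0]
wrist_force: [-0.2, -0.2, -3.6]
opening: 0.563
grasp_force: 61.6
```

Run:
```python
from h import *
p=now();o=ctrl.get_obs();print(p,o["wrist_force"],o["grasp_force"],R.from_quat(np.roll(o["eef_rot"],-1)).as_matrix()[:,2].round(4))
c,P=cam("scene");P=P.reshape(-1,3);d=P[:,:2]-O;L=np.c_[d[:,0]*np.cos(A)+d[:,1]*np.sin(A),-d[:,0]*np.sin(A)+d[:,1]*np.cos(A),P[:,2]]
f=c["frame"].reshape(-1,3).astype(int); yel=(f[:,2]-f[:,0]>60)&(f[:,1]-f[:,0]>40)
k=yel&(abs(L[:,0]+.19)<.08)&(abs(L[:,1])<.08)
for z in(.08,.1,.12,.14): 
    kk=k&(abs(L[:,2]-z)<.008); print(z,kk.sum(),np.percentile(L[kk],[2,50,98],0).round(4).tolist() if kk.sum() else "")
kk=k&(L[:,1]>.045)&(L[:,2]<.19)
# left face plane fit y = a x + b z + c
print(kk.sum(),np.linalg.lstsq(np.c_[L[kk][:,[0,2]],np.ones(kk.sum())],L[kk,1],rcond=None)[0], L[k,2].min())
cv2.imwrite("pics/s3.png",cv2.resize(c["frame"][220:430,170:450],(800,600)))
rows([np.array([*w(-.19,0),.2245,A+np.pi/2])],40)
```

```text
[0.40616513 0.11771013 0.22637892 2.05655806] [-0.23560463 -0.18525161 -3.61009505] 61.560508025354466 [-0.e+00 -1.e-04 -1.e+00]
0.08 146 [[-0.2334, -0.0277, 0.0729], [-0.1803, 0.0468, 0.0804], [-0.1427, 0.0488, 0.0877]]
0.1 155 [[-0.2334, -0.0244, 0.0927], [-0.1777, 0.0468, 0.0996], [-0.1425, 0.0487, 0.1075]]
0.12 155 [[-0.2336, -0.0138, 0.1124], [-0.1784, 0.0469, 0.1199], [-0.1418, 0.0488, 0.1277]]
0.14 155 [[-0.233, 0.0323, 0.1325], [-0.1836, 0.0469, 0.1402], [-0.1423, 0.0482, 0.1473]]
911 [ 0.00173876 -0.00941182  0.0487277 ] -0.0043850235269620175
[[[2.0, -0.5, 1.8, 0, 0, -0.003, 40]]]
end [0.4047 0.1193 0.2245 2.0596]
```

View pics/s3.png

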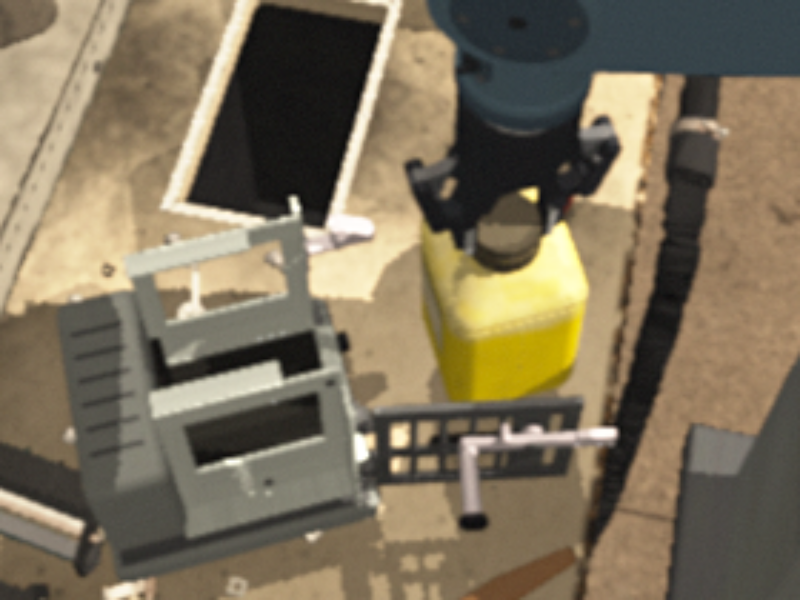

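The bottle hangs upright in front of the gateway, cap at (510,235) in the crop, clear of the gate. I slide it in.

Emit:
{"method": "jog_arm", "body": {"series": [[[2.3, 0, 1, 0, 0, -0.002, 40], [0, 10, 0, 0, 0, 0, 40], [0, 15, 0, 0, 0, 0, 40], [0, 15, 0, 0, 0, 0, 40], [0, 15, 0, 0, 0, 0, 40], [0, 10, 0, 0, 0, 0, 40], [0, 10, 0, 0, 0, 0, 40], [0, 0, 0, 0, 0, 0, 40], [0, 0, 0, 0, 0, 0, 40], [0, 0, 0, 0, 0, 0, 40]]]}}

```text
time_s: 15.4
eef_pos: [0.4707, 0.1552, 0.2253]
eef_rot: [-0.0, 0.515, 0.857, -0.0]
wrist_force: [-0.3, -0.0, -3.6]
opening: 0.56
grasp_force: 62.2
```

Run:
```python
from h import *
p=now();o=ctrl.get_obs();print(p,o["wrist_force"],o["grasp_force"])
rows([np.array([*w(-.115,0),.2255,A+np.pi/2])],40)
rows([np.array([*w(-.001,0),.2255,A+np.pi/2])],40)
```

```text
[0.47071252 0.15515525 0.22525153 2.05928476] [-0.2696566  -0.04807829 -3.63152882] 62.1664179741083
[[[-0.7, -0.1, -0.2, 0, 0, -0.0, 40]]]
end [0.471  0.1545 0.2255 2.0593]
[[[-0.7, 113.9, -0.2, 0, 0, -0.0, 40]]]
end [0.5716 0.208  0.2255 2.0593]
```

Emit:
{"method": "jog_arm", "body": {"series": [[[0, 10, 0, 0, 0, 0, 40], [0, 12, 0, 0, 0, 0, 40], [0, 12, 0, 0, 0, 0, 40], [0, 12, 0, 0, 0, 0, 40], [0, 12, 0, 0, 0, 0, 40], [0, 12, 0, 0, 0, 0, 40], [0, 12, 0, 0, 0, 0, 40], [0, 8, 0, 0, 0, 0, 40], [0, 0, 0, 0, 0, 0, 40], [0, 0, 0, 0, 0, 0, 40]]]}}

```text
time_s: 16.4
eef_pos: [0.5504, 0.1975, 0.225]
eef_rot: [-0.0, 0.515, 0.857, -0.0]
wrist_force: [-0.5, -0.0, -3.7]
opening: 0.559
grasp_force: 62.4
```

Run:
```python
from h import *
p=now();o=ctrl.get_obs();print(p,o["wrist_force"],o["grasp_force"])
rows([np.array([*w(-.002,0),.2255,A+np.pi/2])],40)
```

```text
[0.55043775 0.19752497 0.22503699 2.0595412 ] [-0.47648163 -0.03966271 -3.67212644] 62.38545916189878
[[[-0.7, 22.6, -0.5, 0, 0, 0.0, 40]]]
end [0.5707 0.2075 0.2255 2.0595]
```

Emit:
{"method": "jog_arm", "body": {"series": [[[0, 8, 0, 0, 0, 0, 40], [0, 8, 0, 0, 0, 0, 40], [0, 6.5, 0, 0, 0, 0, 40], [0, 0, 0, 0, 0, 0, 40], [0, 0, 1, 0, 0, 0, 40], [0, 0, 1, 0, 0, 0, 40], [0, 0, 1, 0, 0, 0, 40], [0, 0, 1, 0, 0, 0, 40], [0, 0, 0, 0, 0, 0, 40], [0, 0, 0, 0, 0, 0, 40]]]}}

```text
time_s: 17.4
eef_pos: [0.5705, 0.208, 0.2215]
eef_rot: [0.0, 0.515, 0.857, -0.0]
wrist_force: [-0.2, -0.3, -2.7]
opening: 0.558
grasp_force: 62.6
```

Run:
```python
from h import *
p=now();o=ctrl.get_obs();print(p,o["wrist_force"],o["grasp_force"])
rows([np.array([*w(-.002,0),.2255,A+np.pi/2])],40)
```

```text
[0.57047652 0.20802386 0.22148958 2.05926447] [-0.17820484 -0.25319536 -2.66036921] 62.57953471073108
[[[-0.5, 0.0, -4.0, 0, 0, -0.0, 40]]]
end [0.5707 0.2076 0.2255 2.0593]
```

Emit:
{"method": "jog_arm", "body": {"series": [[[0, 0, 0.7, 0, 0, 0, 40], [0, 0, 0.5, 0, 0, 0, 40], [0, 0, 0, 0, 0, 0, 40], [0, 0, 0, 0, 0, 0, 60], [0, 0, 0, 0, 0, 0, 80], [0, 0, 0, 0, 0, 0, 80], [0, 0, 0, 0, 0, 0, 80], [0, 0, -15, 0, 0, 0, 80], [0, 0, -25, 0, 0, 0, 80], [0, 0, -15, 0, 0, 0, 80]]]}}

```text
time_s: 18.4
eef_pos: [0.5714, 0.2082, 0.2782]
eef_rot: [0.001, 0.515, 0.857, 0.001]
wrist_force: [0.7, 0.4, 0.4]
opening: 0.935
grasp_force: 0.0
```

Run:
```python
from h import *
p=now();o=ctrl.get_obs();print(p,o["wrist_force"],o["grasp_force"],o["q"].round(2))
def L_(P):
    P=P.reshape(-1,3);d=P[:,:2]-O;return np.c_[d[:,0]*np.cos(A)+d[:,1]*np.sin(A),-d[:,0]*np.sin(A)+d[:,1]*np.cos(A),P[:,2]]
c,P=cam("scene");L=L_(P)
k=(abs(L[:,0])<.04)&(abs(L[:,1])<.038)&(abs(L[:,2]-.242)<.005); print(k.sum(),np.percentile(L[k],[2,98],0).round(4) if k.sum() else "")
cv2.imwrite("pics/s4.png",cv2.resize(c["frame"][220:430,170:450],(800,600)))
```

```text
[0.57140727 0.2082013  0.27821815 2.05929336] [0.6883084  0.40015514 0.40853322] 0.0 [ 0.15  0.22  1.47  0.    1.45 -0.33]
531 [[-0.0236 -0.0192  0.2383]
 [ 0.0204  0.0263  0.2451]]
```

View pics/s4.png

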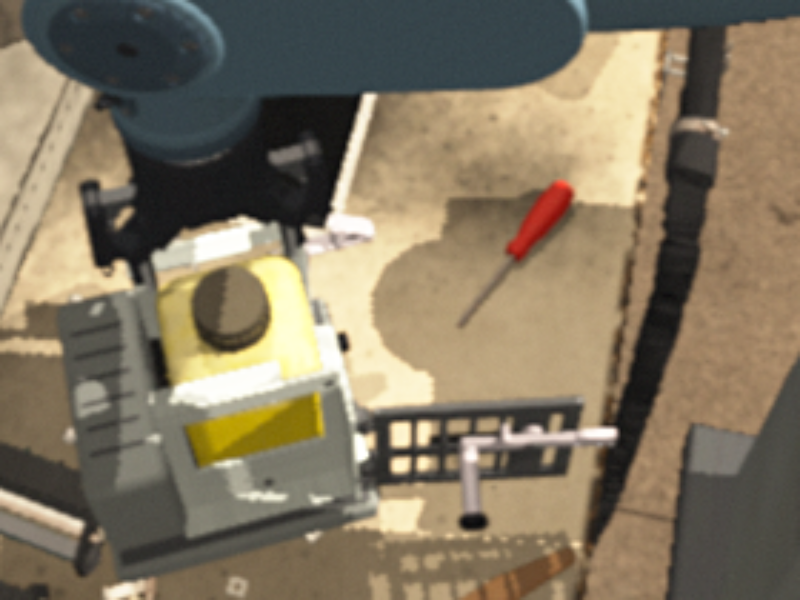

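The bottle stands in the bay with its cap at (230,305) in the crop, and the gate is still open. Next I go behind the gate's outer face.

Run:
```python
from h import *
p=now(); B=np.array([*gp(.04,.1,1.77),.285,A+np.pi-1.77]); C=B.copy(); C[2]=.175
rows(line(p,B,10)+line(B,C,6)+[C]*4,0)
```

```text
[[[13.8, -15.9, -0.4, 0, 0, 0.02, 0], [13.5, -16.2, -0.4, 0, 0, 0.02, 0], [13.1, -16.4, -0.4, 0, 0, 0.02, 0], [12.9, -16.7, -0.5, 0, 0, 0.02, 0], [12.5, -17.0, -0.4, 0, 0, 0.02, 0], [12.1, -17.2, -0.4, 0, 0, 0.019, 0], [11.8, -17.5, -0.4, 0, 0, 0.02, 0], [11.5, -17.6, -0.4, 0, 0, 0.02, 0], [11.1, -17.9, -0.4, 0, 0, 0.02, 0], [10.8, -18.1, -0.5, 0, 0, 0.02, 0]]]
[[[-0.0, -0.0, 18.4, 0, 0, 0.0, 0], [-0.0, -0.0, 18.3, 0, 0, 0.0, 0], [-0.0, -0.0, 18.3, 0, 0, 0.0, 0], [-0.0, -0.0, 18.4, 0, 0, 0.0, 0], [-0.0, -0.0, 18.3, 0, 0, 0.0, 0], [-0.0, -0.0, 18.3, 0, 0, 0.0, 0], [-0.0, -0.0, 0.0, 0, 0, 0.0, 0], [-0.0, -0.0, 0.0, 0, 0, 0.0, 0], [-0.0, -0.0, 0.0, 0, 0, 0.0, 0], [-0.0, -0.0, 0.0, 0, 0, 0.0, 0]]]
end [0.3672 0.2557 0.175  1.8603]
```

Emit:
{"method": "jog_arm", "body": {"series": [[[14, -16, -0.5, 0, 0, 0.02, 80], [13.5, -16, -0.5, 0, 0, 0.02, 80], [13, -16.5, -0.5, 0, 0, 0.02, 60], [13, -16.5, -0.5, 0, 0, 0.02, 30], [12.5, -17, -0.5, 0, 0, 0.02, 0], [12, -17, -0.5, 0, 0, 0.02, 0], [12, -17.5, -0.5, 0, 0, 0.02, 0], [11.5, -17.5, -0.5, 0, 0, 0.02, 0], [11, -18, -0.5, 0, 0, 0.02, 0], [11, -18, -0.5, 0, 0, 0.02, 0]]]}}

```text
time_s: 19.45
eef_pos: [0.3648, 0.2561, 0.2804]
eef_rot: [0.0, 0.599, 0.801, 0.0]
wrist_force: [0.9, -0.2, 0.6]
opening: -0.001
grasp_force: 0.0
```

Emit:
{"method": "jog_arm", "body": {"series": [[[0, 0, 0, 0, 0, 0, 0], [0, 0, 18, 0, 0, 0, 0], [0, 0, 18, 0, 0, 0, 0], [0, 0, 18, 0, 0, 0, 0], [0, 0, 18, 0, 0, 0, 0], [0, 0, 18, 0, 0, 0, 0], [0, 0, 17, 0, 0, 0, 0], [0, 0, 0, 0, 0, 0, 0], [0, 0, 0, 0, 0, 0, 0], [0, 0, 0, 0, 0, 0, 0]]]}}

```text
time_s: 20.45
eef_pos: [0.3666, 0.2562, 0.1743]
eef_rot: [0.001, 0.598, 0.801, 0.001]
wrist_force: [0.4, -0.1, -0.4]
opening: 0.0
grasp_force: 0.0
```

Run:
```python
from h import *
p=now();o=ctrl.get_obs();print(p,o["wrist_force"].round(1),o["opening"],o["q"].round(2))
F=lambda t:np.array([*gp(.014,.1,t),.175,A+np.pi-t])
rows(line(p,F(1.77),3)+[F(t) for t in np.linspace(1.77,.07,18)[1:]],0)
```

```text
[0.36661217 0.25617661 0.17427834 1.85923494] [ 0.4 -0.1 -0.4] 0.0004603434731600039 [ 0.34 -0.05  1.97 -0.    1.22  0.06]
[[[-8.9, 0.2, -0.2, 0, 0, -0.0, 0], [-8.9, 0.1, -0.3, 0, 0, -0.001, 0], [-8.9, 0.2, -0.2, 0, 0, -0.0, 0], [-10.0, -0.9, -0.0, 0, 0, -0.1, 0], [-10.1, -0.9, -0.0, 0, 0, -0.1, 0], [-10.0, -0.9, -0.0, 0, 0, -0.1, 0], [-10.1, -0.9, -0.0, 0, 0, -0.1, 0], [-10.0, -0.9, -0.0, 0, 0, -0.1, 0], [-10.1, -0.9, -0.0, 0, 0, -0.1, 0], [-10.0, -0.9, -0.0, 0, 0, -0.1, 0]]]
[[[-10.1, -0.9, -0.0, 0, 0, -0.1, 0], [-10.0, -0.9, -0.0, 0, 0, -0.1, 0], [-10.1, -0.9, -0.0, 0, 0, -0.1, 0], [-10.0, -0.9, -0.0, 0, 0, -0.1, 0], [-10.1, -0.9, -0.0, 0, 0, -0.1, 0], [-10.0, -0.9, -0.0, 0, 0, -0.1, 0], [-10.1, -0.9, -0.0, 0, 0, -0.1, 0], [-10.0, -0.9, -0.0, 0, 0, -0.1, 0], [-10.1, -0.9, -0.0, 0, 0, -0.1, 0], [-10.0, -0.9, -0.0, 0, 0, -0.1, 0]]]
end [0.5023 0.1488 0.175  3.5602]
```

Emit:
{"method": "jog_arm", "body": {"series": [[[-9, 0, 0, 0, 0, 0, 0], [-9, 0, 0, 0, 0, 0, 0], [-9, 0.5, 0, 0, 0, 0, 0], [-10, -0.9, 0, 0, 0, -0.1, 0], [-10, -0.9, 0, 0, 0, -0.1, 0], [-10, -0.9, 0, 0, 0, -0.1, 0], [-10, -0.9, 0, 0, 0, -0.1, 0], [-10, -0.9, 0, 0, 0, -0.1, 0], [-10, -0.9, 0, 0, 0, -0.1, 0], [-10, -0.9, 0, 0, 0, -0.1, 0]]]}}

```text
time_s: 21.45
eef_pos: [0.407, 0.1687, 0.1733]
eef_rot: [0.0, 0.285, 0.958, -0.0]
wrist_force: [0.2, 1.0, 0.1]
opening: -0.001
grasp_force: 0.2
```

Run:
```python
from h import *
p=now();o=ctrl.get_obs();print(p,o["wrist_force"].round(1),o["q"].round(2))
F=lambda t:np.array([*gp(.014,.1,t),.175,A+np.pi-t])
print(F(1.07))
p[3]%=2*np.pi
rows([F(t) for t in np.linspace(1.07,.17,10)[1:]]+[F(.1),F(.03),F(-.02)],0,p)
```

```text
[0.40697272 0.16868372 0.17333576 2.56271834] [0.2 1.  0.1] [ 0.12 -0.07  1.99 -0.    1.22 -0.87]
[0.40787619 0.16997244 0.175      2.56028484]
[[[-10.1, 0.7, -1.7, 0, 0, -0.098, 0], [-10.1, -1.0, 0.0, 0, 0, -0.1, 0], [-10.0, -0.8, 0.0, 0, 0, -0.1, 0], [-10.1, -1.0, 0.0, 0, 0, -0.1, 0], [-10.0, -0.9, 0.0, 0, 0, -0.1, 0], [-10.1, -0.9, 0.0, 0, 0, -0.1, 0], [-10.0, -0.9, 0.0, 0, 0, -0.1, 0], [-10.1, -0.9, 0.0, 0, 0, -0.1, 0], [-10.0, -0.9, 0.0, 0, 0, -0.1, 0], [-7.1, -0.7, 0.0, 0, 0, -0.07, 0]]]
[[[-7.0, -0.7, 0.0, 0, 0, -0.07, 0], [-5.0, -0.6, 0.0, 0, 0, -0.05, 0]]]
end [0.5109 0.1517 0.175  3.6507]
```

Emit:
{"method": "jog_arm", "body": {"series": [[[-10, 0.5, -1.5, 0, 0, -0.1, 0], [-10, -0.9, 0, 0, 0, -0.1, 0], [-10, -0.9, 0, 0, 0, -0.1, 0], [-10, -0.9, 0, 0, 0, -0.1, 0], [-10, -0.9, 0, 0, 0, -0.1, 0], [-10, -0.9, 0, 0, 0, -0.1, 0], [-10, -0.9, 0, 0, 0, -0.1, 0], [-10, -0.9, 0, 0, 0, -0.1, 0], [-7, -0.7, 0, 0, 0, -0.07, 0], [0, 0, 0, 0, 0, 0, 0]]]}}

```text
time_s: 22.45
eef_pos: [0.4895, 0.1461, 0.1749]
eef_rot: [0.0, -0.143, 0.99, -0.0]
wrist_force: [0.1, -0.3, -0.9]
opening: -0.001
grasp_force: 0.0
```

Run:
```python
from h import *
p=now();o=ctrl.get_obs();print(p,o["wrist_force"].round(1))
F=lambda t:np.array([*gp(.014,.1,t),.175,A+np.pi-t])
p[3]%=2*np.pi
print(A+np.pi-p[3])
rows([F(t) for t in (.15,.1,.06,.02,-.02,-.04)],0,p)
```

```text
[ 0.48952467  0.14612464  0.17488756 -2.85424362] [ 0.1 -0.3 -0.9]
0.2013431589821657
[[[-5.0, -0.7, -0.1, 0, 0, -0.051, 0], [-5.0, -0.6, -0.0, 0, 0, -0.05, 0], [-4.0, -0.4, -0.0, 0, 0, -0.04, 0], [-4.0, -0.5, -0.0, 0, 0, -0.04, 0], [-4.0, -0.5, -0.0, 0, 0, -0.04, 0], [-2.0, -0.3, -0.0, 0, 0, -0.02, 0]]]
end [0.5128 0.1524 0.175  3.6699]
```

Emit:
{"method": "jog_arm", "body": {"series": [[[-5, -0.6, 0, 0, 0, -0.05, 0], [-5, -0.6, 0, 0, 0, -0.05, 0], [-4, -0.4, 0, 0, 0, -0.04, 0], [-4, -0.4, 0, 0, 0, -0.04, 0], [-2, 0, 0, 0, 0, -0.02, 0], [-1.5, 0, 0, 0, 0, 0, 0], [0, 0, 0, 0, 0, 0, 0], [0, 0, 0, 0, 0, 0, 0], [0, 0, 0, 0, 0, 0, 0], [0, 0, 0, 0, 0, 0, 0]]]}}

```text
time_s: 23.45
eef_pos: [0.5076, 0.1516, 0.1747]
eef_rot: [-0.002, -0.241, 0.971, -0.001]
wrist_force: [-6.8, -5.6, 5.2]
opening: 0.003
grasp_force: 4.3
```

```bash
cat >> h.py <<'E'
def L_(P):
    P=P.reshape(-1,3);d=P[:,:2]-O;return np.c_[d[:,0]*np.cos(A)+d[:,1]*np.sin(A),-d[:,0]*np.sin(A)+d[:,1]*np.cos(A),P[:,2]]
E
python3 - <<'E'
from h import *
p=now();o=ctrl.get_obs();print(p,o["wrist_force"].round(1), L_(p[None,:3]),A-np.pi-p[3])
E
```

```text
[ 0.50759604  0.15160233  0.17466907 -2.65561457] [-6.8 -5.6  5.2] [[-0.08401864 -0.0197671   0.17466907]] 0.002714107148281464
```

Emit:
{"method": "jog_arm", "body": {"series": [[[-1.5, 0, 0, 0, 0, 0, 0], [-1.5, 0, 0, 0, 0, 0, 0], [0, 0, 0, 0, 0, 0, 0], [0, 0, 0, 0, 0, 0, 0], [5, 0, 0, 0, 0, 0, 0], [15, 0, 0, 0, 0, 0, 0], [25, 0, -10, 0, 0, 0, 0], [25, 0, -40, 0, 0, 0, 0], [25, 0, -40, 0, 0, 0, 0], [25, 0, -20, 0, 0, 0, 0]]]}}

```text
time_s: 24.45
eef_pos: [0.4062, 0.0977, 0.2881]
eef_rot: [0.002, -0.241, 0.971, -0.001]
wrist_force: [0.9, -0.9, -0.4]
opening: -0.003
grasp_force: 0.0
```

Emit:
{"method": "jog_arm", "body": {"series": [[[0, -45, 0, 0, 0, 0, 0], [0, -45, 0, 0, 0, 0, 0], [0, -45, 0, 0, 0, 0, 0], [0, -45, 0, 0, 0, 0, 0], [0, -40, 0, 0, 0, 0, 0], [0, 0, 0, 0, 0, 0, 0], [0, 0, 0, 0, 0, 0, 0], [0, 0, 0, 0, 0, 0, 0], [0, 0, 0, 0, 0, 0, 0], [0, 0, 0, 0, 0, 0, 0]]]}}

```text
time_s: 25.45
eef_pos: [0.5089, -0.0952, 0.285]
eef_rot: [0.0, -0.242, 0.97, -0.0]
wrist_force: [-1.0, -0.4, -0.2]
opening: -0.001
grasp_force: 0.0
```

Run:
```python
from h import *
print(now(),ctrl.get_obs()["time_s"])
out=[]
for n in("scene","top"):
    c,P=cam(n);L=L_(P); out.append(c["frame"])
    k=(abs(L[:,0])<.04)&(abs(L[:,1])<.038)&(abs(L[:,2]-.242)<.005); print(n,"cap",k.sum(),np.percentile(L[k],[2,50,98],0).round(4).tolist())
    k=(abs(L[:,2]-.190)<.004)&(abs(L[:,0]+.07)<.03)&(L[:,1]>-.06)&(L[:,1]<.07); print(" rail",k.sum(),np.percentile(L[k,0],[5,50]).round(4),np.polyfit(L[k,1],L[k,0],1).round(4))
    k=(L[:,0]<-.09)&(L[:,0]>-.145)&(L[:,2]>.1)&(L[:,2]<.18)&(abs(L[:,1]-.01)<.03); print(" lever",k.sum(),np.percentile(L[k],[50,95],0).round(4).tolist())
    k=(L[:,0]<-.074)&(L[:,0]>-.086)&(L[:,2]>.145)&(L[:,2]<.185)&(L[:,1]<-.075)&(L[:,1]>-.092); print(" head",k.sum(),np.percentile(L[k,2],[50,95]).round(4))
cv2.imwrite("pics/end.png",np.hstack([cv2.resize(out[0][220:430,170:380],(400,400)),cv2.resize(out[1][140:300,180:340],(400,400))]))
```

```text
[ 0.50885018 -0.09517878  0.28499196 -2.65260664] 25.45
scene cap 534 [[-0.0235, -0.0194, 0.2381], [-0.0009, 0.0038, 0.2421], [0.0211, 0.0253, 0.2452]]
 rail 247 [-0.0728 -0.0687] [-0.0153 -0.0653]
 lever 154 [[-0.116, 0.013, 0.156], [-0.093, 0.0177, 0.1616]]
 head 24 [0.1587 0.1609]
top cap 336 [[-0.024, -0.0202, 0.2375], [-0.0023, 0.0019, 0.2422], [0.0204, 0.0241, 0.2458]]
 rail 182 [-0.0736 -0.0698] [-0.005  -0.0661]
 lever 97 [[-0.1177, 0.0106, 0.1566], [-0.0934, 0.017, 0.1629]]
 head 20 [0.1594 0.163 ]
```

View pics/end.png

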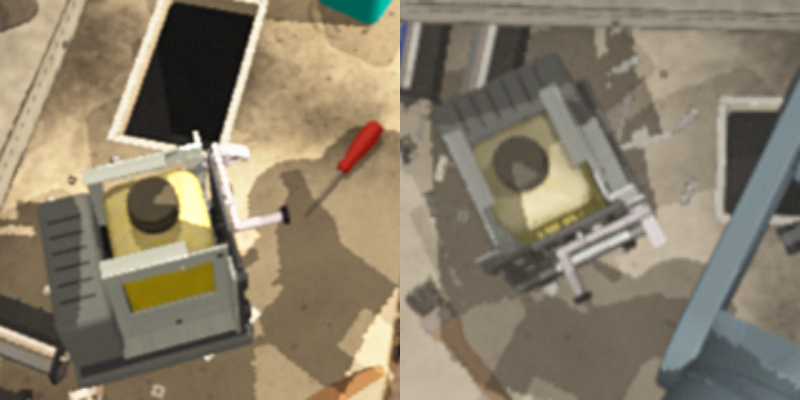

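The gate is shut in both views (lever at (265,220) on the left, the same position as at the start) and the latch bar is level: lever top at 0.156 m and head at 0.159 m match the start. The bottle is home, with its cap centred near (-1, 3) mm in the bay frame. I hand in.

```bash
python3 -c "
from bench import ctrl
print(ctrl.hand_in())"
```

```text
the job is handed in; nothing more can be done
None
```

The toner bottle stands upright in the bay, and camera measurements before hand-in showed the gate shut and the latch bar level in its catch. The job is handed in at about 25.5 s; hand-in returned no verdict.

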